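# Put the fresh cell in the stall torch

## Task

The food stall's torch lies open on the counter and needs its battery. Take the big cell (not the small one) from the rest, push its flat end against the coil spring in the torch while the capped end is still up, then drop the capped end in behind the fixed contact, so that the cell lies fully home in its bed, held by the spring. Let go of it, and leave the small cell where it is.

Things in the scene. Friction and masses are not known exactly. Their poses are not given: they have to be found in the camera images.
- big_center (a point): Big (D) cell: dark grey cylinder, brass band near the cap; 34 mm in diameter, 61 mm long including a raised cap 2 mm high, 10 mm across, 140 g. Point: its centre. x axis: along the cell towards the cap; the other end is flat. Lies level in one of two parallel V beds, 85 mm apart, of a fixed grey rest. Beds 24 mm wide: fingers pass beside the cell. Centre 32 mm above the counter.
- small_center (a point): Small (C) cell: same look, 26 mm in diameter, 50 mm long. Point: its centre, 27 mm above the counter; x axis towards its cap. Lies in the other bed of the rest. Wrong size for the torch.
- contact (a point): Point on the fixed black torch's steel contact plate (24 mm wide, top 34 mm above the counter) where the seated cell's cap touches, 32 mm up. x: level, from spring to lamp head; z up. Seated cell: centre at x=-30.5 mm, y=z=0, cap to +x, in a V bed 24 mm wide, no side walls, base 6 mm thick. Block behind the plate to x=16 mm, below 26 mm. Lamp head from x=31.5 mm, 58 mm high.
- spring (a joint): Coil spring contact at the bay's tail end: upright plate 26 mm wide, 18 to 48 mm above the counter. Value: travel towards the tail, 0 relaxed (face at x=-51 mm from the contact point, so the cell needs 10 mm of travel), 0.024 m fully in. 0.5 N per mm. Pushes a released cell forward against the contact. Tail block behind it from x=-79.5 mm, 56 mm high.
Mind the look-alikes: they are no part of the job. Leave any orange, red or white look-alike of the part that bears big_center alone.

How it is judged (in metres and radians):
On the way:
1. the big cell, its cap end towards the lamp head, presses the spring in by more than 8 mm while its centre is still more than 5 mm above the seated height (value of joint spring above 0.008 m and z of big_center in the frame of contact above 0.005 m and x of contact in the frame of big_center above 0.015 m and horizontal distance between big_center and contact below 0.06 m), for 0.05 s.
At the end, for the whole second after the job is handed in: The big cell lies in the torch, cap against the fixed contact (within 4 mm along the axis, 5 mm sideways, 4 mm in height, 7 degrees), the spring at rest, pressed in by 6 to 14.5 mm; the small cell is within 20 mm of where it lay (x of contact in the frame of big_center between 0.0265 and 0.0345 m and y of big_center in the frame of contact between -0.005 and 0.005 m and z of big_center in the frame of contact between -0.004 and 0.004 m and angle between the x axis of big_center and the x axis of contact, either way round below 0.12 rad and value of joint spring between 0.006 and 0.0145 m and velocity of joint spring below 0.01 m/s and distance of small_center from where it was at the start of the episode below 0.02 m); the robot touches nothing.
It fails at once if the small cell is taken from its place (moved more than 40 mm) (distance of small_center from where it was at the start of the episode above 0.04 m).
It also fails if it takes over 37 s, if anything falls off the work surface, if the arm or the gripper's body presses on something with over 40 N, if the wrist force passes 120 N, or if a joint passes its speed limit or range.

## Robot

A 6-joint arm with a two-finger parallel gripper is mounted at the origin on the work surface. World frame = base frame: x ahead of the robot, y to its left, z up, the work surface at z = 0. Lengths are in mm, angles in degrees, forces in N, time in s.
With the tool pointing down it reaches from about 350 to 850 mm from the base axis. Payload 8.1 kg.
Tool frame: the origin (TCP) lies at the very end of the fingers, on their centre line; the grasp point (between the pads) lies 19 mm behind it (tcp_to_grasp is the distance from the TCP to the grasp point, in mm); z points along the fingers, x is the direction in which the jaws open and shut, and the axes are right-handed (so a half turn about z gives the same grasp; the last joint's range is limited). The gripper opens to 85 mm and grips with 20 to 120 N. Pads are 22 mm wide; open, the fingers measure 114 mm over their backs; the gripper's body (76 mm by 85 mm) begins 54 mm behind the grasp point. The pads swing forward as they close: fully open they stand 13 mm farther back than shut.
Start: joints at [-74.278, 7.471, 85.268, -0, 87.261, -4.893], TCP at [211.272, -561.578, 231.292] pointing down, gripper open.
Joint ranges: [-169.43, 169.43], [-51.17, 129.36], [1.28, 143.12], [-76.62, 256.62], [0, 156.53], [-152.29, 152.29]. Speed limits (degrees/s): [136.94, 136.94, 159.86, 180, 180, 180].

## Interface

Orientations are given as [roll, pitch, yaw] about the fixed x, y, z axes, in that order (R = Rz(yaw) Ry(pitch) Rx(roll)).
In Python, from bench import * gives the robot as it stands. The module is installed in compiled form; this text tells all that it offers.
- The arm moves only by the tool apply_moves, never from a script. Its argument "targets" is text: rows parted by semicolons, each of 7 numbers parted by spaces: the turn, a rotation vector about the tool's x, y, z in rad, then the shift along the tool's x, y, z in cm, then the finger opening in cm, from 0 to 8.54. A call has exactly 5 rows; each row is the pose to reach, as a shift and turn from the pose commanded when the call began, along the tool's axes at that moment; what a row does not reach only later rows make up. A row lasts 1/10 s, in which the tool goes at most 50 mm and 8.59 degrees, less where a joint would pass 70% of its speed; a pose out of reach is approached as far as the arm can. A call with a gripper value outside its range is refused whole. The fingers move at their own pace and stop on an object; "force" is the grip in N (left out, the last holds). Time passes only in rows, so rows that repeat a pose let the fingers close, or fill a call up. It gives the time, the measured TCP pose, the force and the opening at its end, in the units of the state.
- sense(): the state, without advancing time (a new reading comes with each control period).
- snapshot(name): name is "scene" or "top" or "wrist"; returns the picture (420x560x3 uint8, red, green, blue); there is no depth.
- camera_model(name): a dict with "fx", "fy", "cx", "cy" (pixels), "position" and "attitude" of the camera in the world; the wrist camera has in their place "T_tool_cam" (4x4, takes a point from camera to tool coordinates, whose origin is the TCP and whose axes are the tool frame's). Camera axes: x right, y up, looking along -z (the intrinsics and any distortion apply to the point x, -y, -z); pixel columns grow to the right and rows downward; lengths in mm; the calibration is good to about 2 mm. The wrist camera is an equidistant fisheye: a pixel r from the principal point sees the ray r / f radians off the axis. A picture is of the moment at which its call begins: read the wrist's pose just before it. camera_model takes no time and is no camera call.
- hand_in(): hands the job in, once; it reports no verdict.
Trained networks look in the newest picture that a camera, given by its name, has taken for a name from the list of things; names that differ only in an ending like _2 or _b are one class to them, and where a whole thing is asked for, a point or a joint stands for the part that bears it (a point fixed in the world has none). Each returns a list of dicts, best first, with "confidence" (0 to 1); they miss things now and then, are a little off and sometimes report something else, mostly with a low value. They report only what shows in the picture. A call takes as long as a camera call. They do not tell look-alikes from the thing itself.
- recognise(camera, query): "at" ([row, column] in pixels, amid what is visible of it).
- place_of(camera, query): "at" ([row, column] in pixels: a listed point, or the origin of a listed thing).
The state is a dict: "time": time; "joint_pos": joint angles; "qd": joint speeds; "joint_efforts": joint torques, N m; "tool_pos": TCP position; "tcp_rot": TCP orientation; "ft_force": force on the tool from outside, world axes, zero at the start; "wrist_torque": the same for the moment, N m; "finger_gap": finger opening in mm.
Only numpy, scipy, OpenCV 4.12 (cv2) and the standard library are available. Lean on these libraries where they do the work, as an engineer would, in place of code of your own. Each camera call takes 0.05 s, during which the arm holds its last target. There are 200 camera calls.

## Working session

There is one attempt and no reset: what is moved stays moved. The work goes in short steps, Python scripts to look and compute and a tool call to move; the robot and the scene stay as the last step left them, time stands still between calls to the robot, and variables do not carry over. Pictures are saved under pics/ and viewed, about 8 in all and at most 12, crops included, and the job is handed in when it is done.

Besides the shell and the picture viewer there is one more tool, called after "Request:" as name(argument=value, ...) on one line, values as JSON. apply_moves: Moves the arm, as the interface text tells. Its arguments: {"type":"object","properties":{"targets":{"type":"string"},"force":{"type":"number"}},"required":["targets"]}

```bash
mkdir -p pics; cat > h.py <<'E'
from bench import *
import numpy as np, cv2
from scipy.spatial.transform import Rotation as R
np.set_printoptions(precision=2,suppress=True)
def ray(cam,px):
    m=camera_model(cam)
    u=(px[1]-m['cx'])/m['fx']; v=(px[0]-m['cy'])/m['fy']
    p=np.array(m['position']); A=np.array(m['attitude'])
    if A.shape!=(3,3): A=R.from_euler('xyz',A,degrees=True).as_matrix()
    return p,A@np.array([u,-v,-1])
def at(cam,px,z):
    p,d=ray(cam,px); return p+d*(z-p[2])/d[2]
E
python3 - <<'E'
from h import *
s=sense(); print(s)
for c in("scene","top"):
    print(c,camera_model(c))
    im=snapshot(c); cv2.imwrite(f"pics/{c}0.png",im[:,:,::-1])
    for q,z in(("big_center",32),("small_center",27),("contact",32),("spring",33)):
        for f in(place_of,recognise):
            for r in f(c,q)[:4]:
                print(c,q,f.__name__,np.round(r['at'],1),round(r['confidence'],2),end=' ')
                try: print(at(c,r['at'],z))
                except Exception as e: print(e)
print(sense()['time'], camera_model('wrist'))
E
```

```text
{'time': 0.0, 'joint_pos': array([-74.28,   7.52,  85.33,  -0.  ,  87.26,  -4.89]), 'qd': array([ 0.07, -0.03, -0.02,  0.03, -0.05,  0.1 ]), 'joint_efforts': array([  0.  , -56.94, -50.05,   0.  ,   0.01,  -0.  ]), 'tool_pos': array([ 211.12, -561.05,  230.23]), 'tcp_rot': array([-179.99,    0.11,  -69.39]), 'ft_force': array([-0.12,  1.06, -0.23]), 'wrist_torque': array([-0.03,  0.02,  0.07]), 'finger_gap': 85.11424025288889}
scene {'fx': 467.2170609086684, 'fy': 467.2170609086684, 'cx': 287.79074455442367, 'cy': 208.65652568567964, 'position': array([998.27, 372.69, 519.93]), 'attitude': array([ 50.83,   1.2 , 126.75])}
scene big_center call [298.1 317. ] 0.98 [653.47 151.23  32.  ]
scene big_center call [333.2 418.9] 0.95 [626.1  284.57  32.  ]
scene big_center call [245.6 355.2] 0.9 [536.2  141.23  32.  ]
scene big_center call [219.9 297.5] 0.75 [538.21  35.88  32.  ]
scene big_center call [332.9 418.7] 0.94 [625.84 284.19  32.  ]
scene big_center call [243.6 357.3] 0.66 [530.6  141.59  32.  ]
scene big_center call [298.1 320.3] 0.65 [650.89 154.81  32.  ]
scene big_center call [192.6 327.6] 0.62 [449.64  35.85  32.  ]
scene small_center call [226.5 394.9] 0.6 [457.26 167.71  27.  ]
scene small_center call [222.9 395.2] 0.72 [449.12 164.15  27.  ]
scene small_center call [244.9 354.8] 0.41 [530.49 137.59  27.  ]
scene contact call [184.6 221.2] 0.57 [ 538.43 -130.91   32.  ]
scene contact call [189.3 214.2] 0.64 [ 555.79 -131.41   32.  ]Traceback (most recent call last):
  File "<stdin>", line 8, in <module>
ValueError: it knows: big_center, contact, small_center
```

```bash
python3 - <<'E'
from h import *
c="top"; m=camera_model(c);print(m)
im=snapshot(c); cv2.imwrite(f"pics/{c}0.png",im[:,:,::-1])
for q,z in(("big_center",32),("small_center",27),("contact",32)):
    for r in place_of(c,q)[:6]: print(q,np.round(r['at'],1),round(r['confidence'],2),at(c,r['at'],z))
for r in recognise(c,"spring")[:3]: print('spring',np.round(r['at'],1),round(r['confidence'],2),at(c,r['at'],33))
print(sense()['time'], camera_model('wrist'))
a=cv2.imread('pics/scene0.png');b=cv2.imread('pics/top0.png')
cv2.imwrite('pics/both.png',np.vstack([a[120:400],b])[:, :][:600] if 0 else cv2.resize(np.hstack([a,b]),(800,300)))
E
```

```text
{'fx': 542.4917224000259, 'fy': 542.4917224000259, 'cx': 276.24577356417984, 'cy': 211.78233500110508, 'position': array([419.77,  22.66, 934.98]), 'attitude': array([  7.06,   0.63, -91.06])}
big_center [211.9 280.5] 0.86 [531.48  23.38  32.  ]
big_center [271.8 281.7] 0.82 [431.6   23.35  32.  ]
big_center [215.1 210.9] 0.75 [528.4  140.27  32.  ]
big_center [148.  205.7] 0.65 [643.75 148.71  32.  ]
small_center [263.5 195.8] 0.79 [448.12 166.47  27.  ]
contact [211.7 368.8] 0.55 [ 528.87 -124.43   32.  ]
spring [261.8 194.9] 0.69 [450.77 167.01  33.  ]
spring [213.5 407.3] 0.5 [ 524.44 -188.32   33.  ]
0.6 {'fx': 325.19226210127806, 'fy': 325.19226210127806, 'cx': 282.03103299180736, 'cy': 212.33998286746979, 'T_tool_cam': array([[   1.  ,    0.  ,    0.  ,    1.23],
       [   0.  ,   -0.95,   -0.32,  -81.18],
       [   0.  ,    0.32,   -0.95, -143.36],
       [   0.  ,    0.  ,    0.  ,    1.  ]])}
```

View pics/scene0.png

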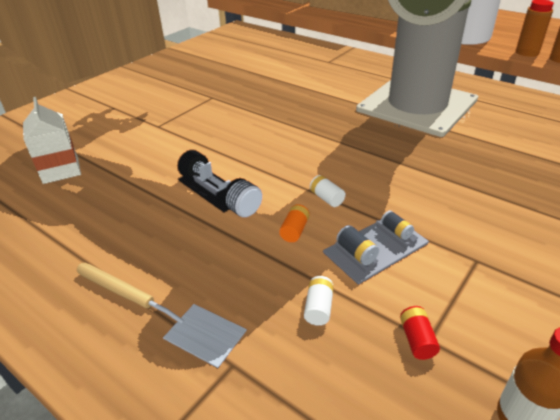

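View pics/top0.png

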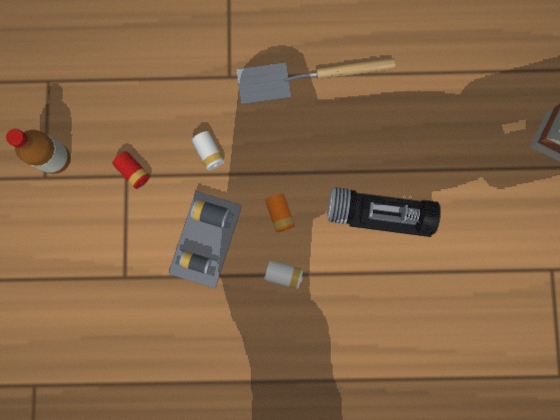

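```bash
python3 - <<'E'
import cv2,numpy as np
b=cv2.imread('pics/top0.png')
l=cv2.resize(b[182:292,160:290],None,fx=5,fy=5,interpolation=cv2.INTER_CUBIC)[:, :650]
r=cv2.resize(b[175:247,320:450],None,fx=6,fy=6,interpolation=cv2.INTER_CUBIC)
cv2.imwrite('pics/c1.png',l);cv2.imwrite('pics/c2.png',r)
E
```

```text
(no output)
```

View pics/c1.png

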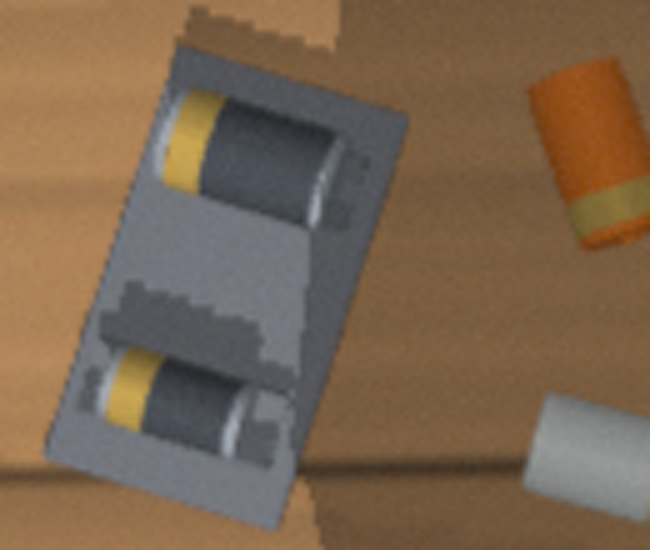

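View pics/c2.png

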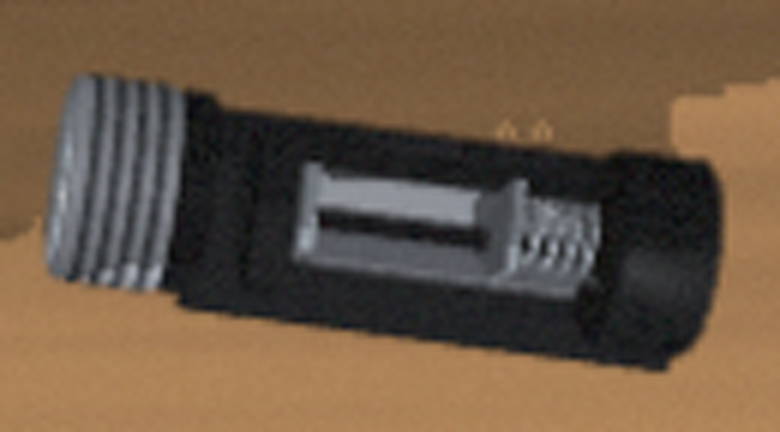

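Top view: the dark grey cells in the rest are big at (215,211) and small at (263,196). The orange, red and two white cells lie loose on the counter and are look-alikes. The crop confirms that the upper cell in the rest is clearly thicker, with its brass cap to the left (+y). In the torch, the head is at col 340, the contact plate near (211,371), the spring plate near (215,406) and the tail on the right.

```bash
cat >> h.py <<'E'
def pose():
    s=sense(); return np.array(s['tool_pos']),R.from_euler('xyz',s['tcp_rot'],degrees=True)
def go(p,yaw):
    """rotvec (rad) and shift (cm) in the tool's axes to reach p, tool down, yaw"""
    q,r=pose(); T=R.from_euler('xyz',[180,0,yaw],degrees=True)
    print('move',(r.inv()*T).as_rotvec().round(3),(r.inv().apply(np.array(p)-q)/10).round(2))
def wray(px,P):
    m=camera_model('wrist'); T=np.array(m['T_tool_cam']); q,r=P
    d=np.array([(px[1]-m['cx'])/m['fx'],(px[0]-m['cy'])/m['fy']]); th=np.hypot(*d)
    k=np.sin(th)/th if th>1e-9 else 1
    v=np.array([d[0]*k,-d[1]*k,-np.cos(th)])
    return q+r.apply(T[:3,3]),r.apply(T[:3,:3]@v)
def wat(px,z,P):
    p,d=wray(px,P); return p+d*(z-p[2])/d[2]
def wproj(X,P):
    m=camera_model('wrist'); T=np.array(m['T_tool_cam']); q,r=P
    c=T[:3,:3].T@(r.inv().apply(np.array(X)-q)-T[:3,3]); v=np.array([c[0],-c[1],-c[2]])
    rho=np.hypot(v[0],v[1]); th=np.arctan2(rho,v[2]); return np.array([m['cy']+m['fy']*th*v[1]/rho,m['cx']+m['fx']*th*v[0]/rho])
E
python3 - <<'E'
from h import *
go([527,-155,150],-9)
f=lambda x,y:(y/5+182,x/5+160)
a=at('top',f(215,92),45)-at('top',f(343,135),45); print('cell yaw',np.degrees(np.arctan2(a[1],a[0])))
g=lambda x,y:(y/6+175,x/6+320)
a=at('top',g(215,110),6)-at('top',g(610,158),6); print('torch',np.degrees(np.arctan2(a[1],a[0])))
a=at('top',g(180,305),6)-at('top',g(660,370),6); print('torch',np.degrees(np.arctan2(a[1],a[0])))
E
```

```text
move [-0.    0.   -1.05] [-26.94 -43.86   8.13]
cell yaw 70.23125125128486
torch 81.80017511046772
torch 81.1006862395401
```

Request:
apply_moves(targets="0 0 -1.05 -27 -44 0 8.5;0 0 -1.05 -27 -44 0 8.5;0 0 -1.05 -27 -44 0 8.5;0 0 -1.05 -27 -44 0 8.5;0 0 -1.05 -27 -44 0 8.5")

```text
time: 1.1
tool_pos: [365.5, -362.6, 231.5]
tcp_rot: [180.0, -0.0, -26.1]
ft_force: [1.0, -0.5, -0.1]
finger_gap: 85.2
```

```bash
python3 -c "
from h import *
print(pose()[0],sense()['tcp_rot']);go([527,-155,150],-9)"
```

```text
[ 365.55 -362.55  231.5 ] [179.99  -0.04 -26.08]
move [ 0.  -0.  -0.3] [  5.37 -25.74   8.15]
```

Request:
apply_moves(targets="0 0 -0.3 5.4 -25.7 8.15 8.5;0 0 -0.3 5.4 -25.7 8.15 8.5;0 0 -0.3 5.4 -25.7 8.15 8.5;0 0 -0.3 5.4 -25.7 8.15 8.5;0 0 -0.3 5.4 -25.7 8.15 8.5")

```text
time: 1.6
tool_pos: [513.7, -175.0, 157.0]
tcp_rot: [180.0, -0.1, -9.2]
ft_force: [0.0, -0.7, 0.1]
finger_gap: 85.0
```

Request:
apply_moves(targets="0 0 0 0 0 0 8.5;0 0 0 0 0 0 8.5;0 0 0 0 0 0 8.5;0 0 0 0 0 0 8.5;0 0 0 0 0 0 8.5")

```text
time: 2.1
tool_pos: [512.4, -178.0, 157.9]
tcp_rot: [180.0, -0.1, -9.3]
ft_force: [0.0, -0.5, -0.9]
finger_gap: 84.8
```

```bash
python3 - <<'E'
from h import *
P=pose(); print(P[0],sense()['tcp_rot'],sense()['time'])
im=snapshot('wrist'); cv2.imwrite('pics/w1.png',im[:,:,::-1])
for r in place_of('wrist','contact')[:3]: print(np.round(r['at'],1),round(r['confidence'],2),wat(r['at'],32,P))
for r in recognise('wrist','spring')[:3]: print('spring',np.round(r['at'],1),round(r['confidence'],2),wat(r['at'],33,P))
E
```

```text
[ 512.38 -178.    157.85] [179.98  -0.06  -9.34] 2.1
[142.9 298.5] 0.57 [ 534.5  -130.03   32.  ]
spring [210.9 298. ] 0.64 [ 525.18 -188.19   33.  ]
```

View pics/w1.png

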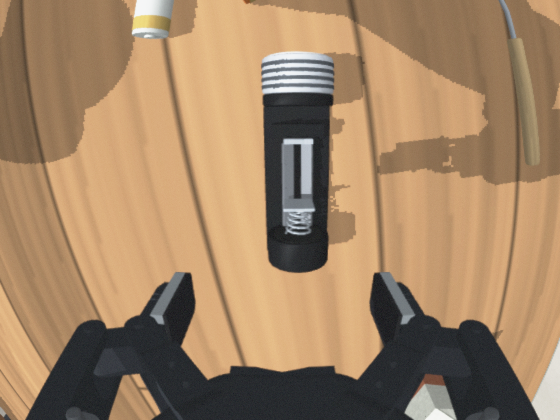

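```bash
python3 - <<'E'
import cv2
b=cv2.imread('pics/w1.png')
cv2.imwrite('pics/c3.png',cv2.resize(b[110:250,255:345],None,fx=4.2,fy=4.2,interpolation=cv2.INTER_CUBIC))
E
```

```text
(no output)
```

View pics/c3.png

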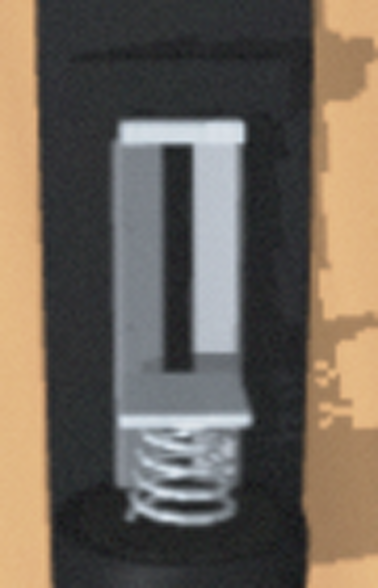

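```bash
python3 - <<'E'
from h import *
P=(np.array([512.38,-178.,157.85]),R.from_euler('xyz',[179.98,-.06,-9.34],degrees=True))
f=lambda x,y:(y/4.2+110,x/4.2+255)
a,b=wat(f(120,143),34,P),wat(f(245,143),34,P)
c,d=wat(f(118,411),48,P),wat(f(252,411),48,P)
print(a,b,np.linalg.norm(a-b),c,d,np.linalg.norm(c-d))
k=(a+b)/2;s=(c+d)/2;v=k-s
print('contact',k,'spring face',s,np.hypot(*v[:2]),'yaw',np.degrees(np.arctan2(v[1],v[0])))
# body side edges, z=6 guess
for z in(6,20):
  for p,q in((( 40,60),(52,500)),((312,60),(304,500))):
    u=wat(f(*p),z,P)-wat(f(*q),z,P); print(z,np.degrees(np.arctan2(u[1],u[0])), wat(f(*p),z,P))
go([535,150,150],-20)
E
```

```text
[ 522.18 -128.78   34.  ] [ 546.39 -132.6    34.  ] 24.50810514094159 [ 513.56 -178.61   48.  ] [ 539.38 -182.85   48.  ] 26.169045705115778
contact [ 534.28 -130.69   34.  ] spring face [ 526.47 -180.73   48.  ] 50.64696162212174 yaw 81.12444958631191
6 81.47298046409698 [ 507.87 -111.25    6.  ]
6 81.66030081727924 [ 565.63 -120.27    6.  ]
20 81.47298046409696 [ 508.71 -110.66   20.  ]
20 81.66030081727918 [ 563.73 -119.25   20.  ]
move [ 0.   -0.    0.19] [ -3.06 -32.69   0.75]
```

The wrist view shows the torch clearly: contact plate at row 144, cols 284–313, and spring plate top at row 208. The measured sizes (24.5, 26.2 and 50.6 mm) match the description, so contact ≈ (534.3, −130.7) with yaw ≈ 81.3°. Next is the cell.

Request:
apply_moves(targets="0 0 0.19 -3 -32 0.7 8.5;0 0 0.19 -3 -32 0.7 8.5;0 0 0.19 -3 -32 0.7 8.5;0 0 0.19 -3 -32 0.7 8.5;0 0 0.19 -3 -32 0.7 8.5")

```text
time: 2.75
tool_pos: [529.2, 70.2, 152.2]
tcp_rot: [-180.0, -0.0, -20.2]
ft_force: [1.2, 0.4, -0.8]
finger_gap: 85.0
```

```bash
python3 -c "
from h import *
print(pose()[0],sense()['tcp_rot']);go([535,145,150],-20)"
```

```text
[529.18  70.19 152.15] [-179.99   -0.04  -20.17]
move [-0. -0. -0.] [-2.03 -7.22  0.22]
```

Request:
apply_moves(targets="0 0 0 -2 -7.2 0.2 8.5;0 0 0 -2 -7.2 0.2 8.5;0 0 0 -2 -7.2 0.2 8.5;0 0 0 -2 -7.2 0.2 8.5;0 0 0 -2 -7.2 0.2 8.5")

```text
time: 3.25
tool_pos: [535.2, 142.0, 149.8]
tcp_rot: [180.0, -0.0, -20.2]
ft_force: [-0.4, -0.2, 0.5]
finger_gap: 85.1
```

```bash
python3 - <<'E'
from h import *
P=pose(); print(P[0],sense()['tcp_rot'],sense()['time'])
im=snapshot('wrist'); cv2.imwrite('pics/w2.png',im[:,:,::-1])
for r in place_of('wrist','big_center')[:3]: print(np.round(r['at'],1),round(r['confidence'],2),wat(r['at'],32,P))
for r in place_of('wrist','small_center')[:3]: print('small',np.round(r['at'],1),round(r['confidence'],2),wat(r['at'],27,P))
c=wproj([533,142,40],P).astype(int); print(c); r0,c0=max(c[0]-75,0),c[1]-90
print(r0,c0)
cv2.imwrite('pics/c4.png',cv2.resize(im[r0:r0+150,c0:c0+180,::-1],None,fx=4,fy=4,interpolation=cv2.INTER_CUBIC))
E
```

```text
[535.25 142.05 149.84] [179.98  -0.   -20.17] 3.25
[304.5 316.7] 0.9 [532.39  35.52  32.  ]
[203.1 276.5] 0.82 [531.8 144.7  32. ]
[156.2 395.2] 0.7 [639.85 149.33  32.  ]
small [206.8 183.4] 0.86 [452.58 168.83  27.  ]
[208 278]
133 188
```

View pics/c4.png

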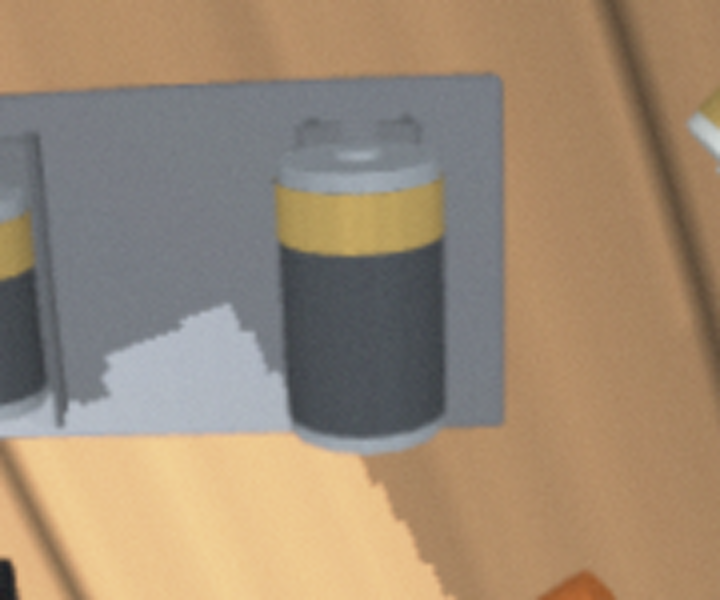

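The crop shows the big cell with its cap centre at crop (155,360), its flat end at crop (452,368), and the small cell on the left, in the other bed. This is the dark grey cell of larger diameter.

```bash
python3 - <<'E'
from h import *
P=pose()
f=lambda x,y:(y/4+133,x/4+188)
a=wat(f(360,155),32,P); b=wat(f(368,452),49,P)
print('cap',a,'flat',b,np.hypot(*(a-b)[:2]))
v=(a-b)[:2]; print('yaw',np.degrees(np.arctan2(v[1],v[0])),'centre',(a+b)/2)
for y in(205,300,400):
  # side edges
  e={205:(275,442),300:(283,445),400:(288,445)}[y]
  l,r=wat(f(e[0],y),38,P),wat(f(e[1],y),38,P); print((l+r)/2,np.linalg.norm(l-r))
for p in((0,96),(498,75)),((0,436),(500,424)):
  l,r=wat(f(*p[0]),6,P),wat(f(*p[1]),6,P); print('rest edge yaw+90',90+np.degrees(np.arctan2((r-l)[1],(r-l)[0])))
go([531.7,143.5,60],-20); go([531.7,143.5,12],-20)
E
```

```text
cap [542.46 169.24  32.  ] flat [523.75 113.78  49.  ] 58.53921967432076
yaw 71.35825236965383 centre [533.1  141.51  40.5 ]
[539.07 160.84  38.  ] 33.71644353970178
[533.1  141.58  38.  ] 33.41744258268157
[525.85 120.55  38.  ] 33.27704035523878
rest edge yaw+90 71.52642764470409
rest edge yaw+90 71.61280781924081
move [ 0. -0. -0.] [-0.4  -0.02  8.99]
move [ 0. -0. -0.] [-0.4  -0.03 13.79]
```

```bash
python3 - <<'E'
from h import *
go([533,142,12],-18.5)
E
```

```text
move [ 0.   -0.   -0.03] [-0.23  0.07 13.79]
```

Request:
apply_moves(targets="0 0 -0.03 -0.23 0.07 3.5 8.5;0 0 -0.03 -0.23 0.07 7 8.5;0 0 -0.03 -0.23 0.07 10 8.5;0 0 -0.03 -0.23 0.07 12.3 8.5;0 0 -0.03 -0.23 0.07 13.7 8.5")

```text
time: 3.9
tool_pos: [531.5, 142.2, 10.6]
tcp_rot: [179.9, 0.1, -18.5]
ft_force: [0.8, 0.8, -0.6]
finger_gap: 84.9
```

Request:
apply_moves(targets="0 0 0 0 0 0 3;0 0 0 0 0 0 3;0 0 0 0 0 0 3;0 0 0 0 0 0 3;0 0 0 0 0 0 3", force=60)

```text
time: 4.4
tool_pos: [532.8, 144.0, 14.9]
tcp_rot: [-180.0, 0.0, -18.4]
ft_force: [-9.8, 0.6, 11.9]
finger_gap: 32.1
```

Request:
apply_moves(targets="0 0 0 0 0 0 3;0 0 0 0 0 0 3;0 0 0 0 0 0 3;0 0 0 0 0 0 3;0 0 0 0 0 0 3", force=60)

```text
time: 4.9
tool_pos: [532.8, 144.0, 14.9]
tcp_rot: [-180.0, 0.0, -18.4]
ft_force: [-9.0, 1.3, 11.9]
finger_gap: 32.2
```

Request:
apply_moves(targets="0 0 0 0 0 -0.5 3;0 0 0 0 0 -1.5 3;0 0 0 0 0 -3 3;0 0 0 0 0 -5 3;0 0 0 0 0 -7 3")

```text
time: 5.4
tool_pos: [533.2, 143.3, 84.9]
tcp_rot: [-180.0, -0.1, -18.4]
ft_force: [0.5, 0.6, -0.9]
finger_gap: 31.8
```

Request:
apply_moves(targets="0 0 0 0 0 -1 3;0 0 0 0 0 -2 3;0 0 0 0 0 -3 3;0 0 0 0 0 -3 3;0 0 0 0 0 -3 3")

```text
time: 5.9
tool_pos: [532.7, 143.2, 112.6]
tcp_rot: [180.0, 0.0, -18.4]
ft_force: [-0.1, -0.9, -1.6]
finger_gap: 32.0
```

```bash
python3 - <<'E'
from h import *
P=pose(); print(P[0],sense()['tcp_rot'],sense()['time'],sense()['ft_force'],sense()['finger_gap'],sense()['wrist_torque'])
im=snapshot('wrist')
for r in place_of('wrist','big_center')[:5]: print(np.round(r['at'],1),round(r['confidence'],2))
c=wproj(P[0]+[0,0,19],P); print('grasp pt px',c,'TCP',wproj(P[0],P))
cv2.imwrite('pics/w3.png',cv2.resize(im[210:400,130:430,::-1],None,fx=2.6,fy=2.6,interpolation=cv2.INTER_CUBIC))
E
```

```text
[532.67 143.25 112.57] [179.99   0.01 -18.39] 5.9 [-0.08 -0.88 -1.62] 31.974835406572797 [0.01 0.01 0.03]
[295.5 283.4] 0.93
[169.4 411. ] 0.6
[  9. 327.] 0.57
[326.9 322. ] 0.48
grasp pt px [294.14 281.05] TCP [273.72 281.16]
```

View pics/w3.png

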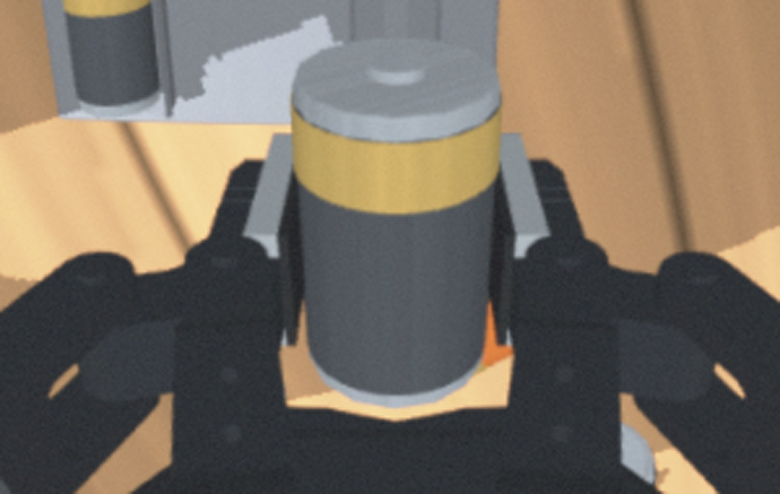

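```bash
python3 - <<'E'
from h import *
from scipy.optimize import least_squares
P=pose(); q,r=P
f=lambda x,y:np.array([y/2.6+210,x/2.6+130])
obs=[(30.5,0,f(396,73)),(28.5,17,f(396,38)),(28.5,-17,f(396,114)),(-30.5,-17,f(396,404))] # (axial, down), pix
def pt(p,a,d):
    y0,z0,t=p; c,s=np.cos(t),np.sin(t)   # t>0: cap up
    return q+r.apply([0.6,y0-a*c-d*s, z0-a*s+d*c])
def res(p): return np.concatenate([wproj(pt(p,a,d),P)[:1]-o[:1] for a,d,o in obs])
s=least_squares(res,[0,-19,0]); print('y0,z0,tilt deg',s.x[:2],np.degrees(s.x[2]),s.fun)
s2=least_squares(lambda p:res([p[0],p[1],0]),[0,-19]); print(s2.x,s2.fun)
# lateral
print(wproj(pt([s2.x[0],s2.x[1],0],30.5,0),P),wproj(pt([s2.x[0],s2.x[1],0],-30.5,-17),P))
E
```

```text
y0,z0,tilt deg [  4.73 -12.02] -1.4722109158357606 [-3.05  1.81  1.4  -0.16]
[  4.07 -12.78] [-3.12  0.77  2.54 -0.49]
[234.95 282.4 ] [364.89 282.39]
```

The cell is held level between the pads, with its cap at crop (73,396). Its centre is about 3 mm from the TCP towards the flat end. I'll carry it above the bay.

```bash
cat >> h.py <<'E'
K=np.array([534.3,-130.7,0]); YT=81.3; U=np.array([np.cos(np.radians(YT)),np.sin(np.radians(YT)),0])
def cell(c,zc,y0=3,z0=-16.5):
    p=K+(c+y0)*U; p[2]=zc+z0; print('tcp',p); go(p,YT-90)
E
python3 - <<'E'
from h import *
cell(-16,127)
E
```

```text
tcp [ 532.33 -143.55  110.5 ]
move [ 0.    0.   -0.17] [ 9.06 27.2   0.14]
```

Request:
apply_moves(targets="0 0 -0.17 9.06 27.2 0 3;0 0 -0.17 9.06 27.2 0 3;0 0 -0.17 9.06 27.2 0 3;0 0 -0.17 9.06 27.2 0 3;0 0 -0.17 9.06 27.2 0 3")

```text
time: 6.5
tool_pos: [532.2, -104.0, 112.0]
tcp_rot: [-180.0, 0.1, -8.6]
ft_force: [0.9, 0.6, -0.8]
finger_gap: 31.9
```

Request:
apply_moves(targets="0 0 0 0 0 0 3;0 0 0 0 0 0 3;0 0 0 0 0 0 3;0 0 0 0 0 0 3;0 0 0 0 0 0 3")

```text
time: 7.0
tool_pos: [533.0, -100.9, 112.7]
tcp_rot: [-180.0, 0.0, -8.5]
ft_force: [0.0, 0.4, -0.8]
finger_gap: 32.3
```

```bash
python3 - <<'E'
from h import *
print(sense()['tool_pos'],sense()['tcp_rot'],sense()['time'])
cell(-16,127);cell(-16,57)
E
```

```text
[ 533.   -100.92  112.68] [-179.99    0.02   -8.53] 7.0
tcp [ 532.33 -143.55  110.5 ]
move [-0.  0.  0.] [0.57 4.23 0.22]
tcp [ 532.33 -143.55   40.5 ]
move [-0.  0.  0.] [0.57 4.23 7.22]
```

Request:
apply_moves(targets="0 0 0 0.57 4.2 0.2 3;0 0 0 0.57 4.2 0.2 3;0 0 0 0.57 4.2 3 3;0 0 0 0.57 4.2 5.5 3;0 0 0 0.57 4.2 5.5 3")

```text
time: 7.5
tool_pos: [529.3, -142.7, 53.9]
tcp_rot: [-179.9, 0.4, -8.6]
ft_force: [-1.5, 0.9, -1.6]
finger_gap: 32.8
```

```bash
python3 - <<'E'
from h import *
P=pose();print(sense()['tool_pos'],sense()['tcp_rot'],sense()['time'],sense()['ft_force'])
im=snapshot('scene'); ims=snapshot('wrist')
cv2.imwrite('pics/m1.png',np.hstack([cv2.resize(im[120:240,150:310,::-1],(560,420),interpolation=cv2.INTER_CUBIC)[:,:400],cv2.resize(ims[180:400,180:390,::-1],(400,420))]))
cell(-16,56)
E
```

```text
[ 529.3  -142.74   53.93] [-179.91    0.4    -8.6 ] 7.5 [-1.49  0.88 -1.58]
tcp [ 532.33 -143.55   39.5 ]
move [-0.  0.  0.] [ 0.03 -0.03  1.83]
```

View pics/m1.png

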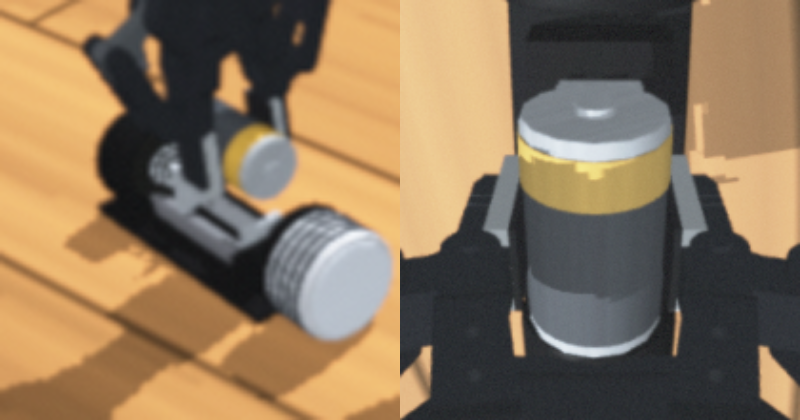

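The cell is level above the bay, in line with it, with its cap ahead of the contact plate. I'll go down and then push back on the spring in steps.

Request:
apply_moves(targets="0 0 0 0 0 0.9 3;0 0 0 0 0 1.8 3;0 0 0 0 0 1.8 3;0 0 0 0 0 1.8 3;0 0 0 0 0 1.8 3")

```text
time: 8.1
tool_pos: [532.5, -144.8, 40.2]
tcp_rot: [180.0, -0.0, -8.7]
ft_force: [-0.4, 0.2, -1.5]
finger_gap: 32.3
```

Request:
apply_moves(targets="0 0 0 0 0.3 0 3;0 0 0 0 0.5 0 3;0 0 0 0 0.8 0 3;0 0 0 0 0.8 0 3;0 0 0 0 0.8 0 3")

```text
time: 8.6
tool_pos: [531.2, -152.6, 40.0]
tcp_rot: [-180.0, -0.0, -8.7]
ft_force: [1.4, 1.1, -1.0]
finger_gap: 32.6
```

Request:
apply_moves(targets="0 0 0 0 0.3 0 3;0 0 0 0 0.6 0 3;0 0 0 0 0.8 0 3;0 0 0 0 0.8 0 3;0 0 0 0 0.8 0 3")

```text
time: 9.1
tool_pos: [530.0, -160.2, 39.9]
tcp_rot: [-180.0, -0.0, -8.7]
ft_force: [0.5, 5.8, 1.6]
finger_gap: 32.5
```

Spring force is 5.8 N, about 12 mm of travel, which matches the model. I'll push 3 mm more for clearance, then lower.

Request:
apply_moves(targets="0 0 0 0 0.2 0 3;0 0 0 0 0.3 0 3;0 0 0 0 0.3 0 3;0 0 0 0 0.3 0 3;0 0 0 0 0.3 0 3")

```text
time: 9.6
tool_pos: [529.6, -162.9, 39.9]
tcp_rot: [-179.9, -0.0, -8.6]
ft_force: [1.7, 6.2, 0.7]
finger_gap: 32.3
```

Request:
apply_moves(targets="0 0 0 0 0 0.3 3;0 0 0 0 0 0.6 3;0 0 0 0 0 0.9 3;0 0 0 0 0 1.2 3;0 0 0 0 0 1.2 3")

```text
time: 10.1
tool_pos: [529.6, -162.8, 27.6]
tcp_rot: [-179.9, 0.0, -8.6]
ft_force: [2.3, 7.7, -0.5]
finger_gap: 32.2
```

```bash
python3 - <<'E'
from h import *
s=sense();print(s['ft_force'],s['wrist_torque'])
im=snapshot('scene'); ims=snapshot('wrist')
cv2.imwrite('pics/m2.png',np.hstack([cv2.resize(im[120:240,150:310,::-1],(560,420),interpolation=cv2.INTER_CUBIC)[:,:400],cv2.resize(ims[180:400,180:390,::-1],(400,420))]))
cell(-33,32)
E
```

```text
[ 2.33  7.68 -0.5 ] [ 1.03 -0.39  0.02]
tcp [ 529.76 -160.35   15.5 ]
move [-0. -0.  0.] [-0.02 -0.24  1.21]
```

View pics/m2.png

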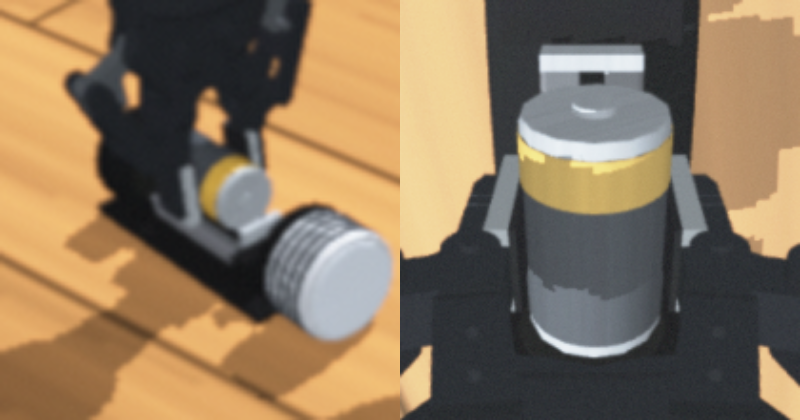

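The cap now stands behind the contact plate with a clear gap. I'll lower it into the bed.

Request:
apply_moves(targets="0 0 0 0 0 0.2 3;0 0 0 0 0 0.4 3;0 0 0 0 0 0.6 3;0 0 0 0 0 0.8 3;0 0 0 0 0 0.9 3")

```text
time: 10.7
tool_pos: [529.6, -162.9, 18.9]
tcp_rot: [-179.9, -0.0, -8.6]
ft_force: [0.8, 7.0, 2.5]
finger_gap: 32.4
```

Request:
apply_moves(targets="0 0 0 0 0 0.1 3;0 0 0 0 0 0.2 3;0 0 0 0 0 0.3 3;0 0 0 0 0 0.3 3;0 0 0 0 0 0.3 3")

```text
time: 11.2
tool_pos: [529.7, -162.9, 16.0]
tcp_rot: [-179.9, -0.0, -8.6]
ft_force: [0.9, 6.7, 0.6]
finger_gap: 32.5
```

Request:
apply_moves(targets="0 0 0 0 0 0.1 3;0 0 0 0 0 0.15 3;0 0 0 0 0 0.15 3;0 0 0 0 0 0.15 3;0 0 0 0 0 0.15 3")

```text
time: 11.7
tool_pos: [529.7, -163.0, 15.5]
tcp_rot: [-180.0, -0.0, -8.6]
ft_force: [-3.5, 7.5, 12.0]
finger_gap: 32.7
```

Request:
apply_moves(targets="0 0 0 0 -0.1 0 3;0 0 0 0 -0.2 0 3;0 0 0 0 -0.3 0 3;0 0 0 0 -0.3 0 3;0 0 0 0 -0.3 0 3")

```text
time: 12.2
tool_pos: [530.0, -161.4, 15.5]
tcp_rot: [179.9, -0.0, -8.7]
ft_force: [-4.6, 1.9, 10.9]
finger_gap: 31.9
```

The cell is seated on the bed (12 N up) and close to the contact. Now I'll release it.

Request:
apply_moves(targets="0 0 0 0 0 0 4;0 0 0 0 0 0 5;0 0 0 0 0 0 6;0 0 0 0 0 0 7;0 0 0 0 0 0 8", force=20)

```text
time: 12.7
tool_pos: [529.8, -160.5, 14.2]
tcp_rot: [180.0, 0.0, -8.7]
ft_force: [0.0, 0.3, 0.9]
finger_gap: 80.0
```

Request:
apply_moves(targets="0 0 0 0 0 0 8.5;0 0 0 0 0 -1 8.5;0 0 0 0 0 -3 8.5;0 0 0 0 0 -6 8.5;0 0 0 0 0 -10 8.5")

```text
time: 13.2
tool_pos: [528.4, -159.9, 114.2]
tcp_rot: [-180.0, 0.2, -8.7]
ft_force: [0.3, -0.2, -0.1]
finger_gap: 85.1
```

Request:
apply_moves(targets="0 0 0 0 0 -2 8.5;0 0 0 0 0 -4 8.5;0 0 0 0 0 -4 8.5;0 0 0 0 0 -4 8.5;0 0 0 0 0 -4 8.5")

```text
time: 13.7
tool_pos: [529.1, -160.2, 153.1]
tcp_rot: [-180.0, 0.1, -8.7]
ft_force: [-0.3, 0.0, -0.4]
finger_gap: 85.5
```

```bash
python3 - <<'E'
from h import *
P=pose();print(P[0],sense()['time'],sense()['ft_force'])
im=snapshot('scene'); 
ims=snapshot('wrist')
for r in place_of('wrist','big_center')[:3]: print(np.round(r['at'],1),round(r['confidence'],2),wat(r['at'],32,P))
print('expected',K-30.5*U, wproj(K-30.5*U+[0,0,32],P))
c=wproj(K-30.5*U+[0,0,32],P).astype(int); r0,c0=c-[60,55]; print(r0,c0)
cv2.imwrite('pics/m3.png',np.hstack([cv2.resize(im[120:240,150:310,::-1],(560,420),interpolation=cv2.INTER_CUBIC)[:,:400],cv2.resize(ims[r0:r0+115,c0:c0+110,::-1],(400,420),interpolation=cv2.INTER_CUBIC)]))
im=snapshot('top')
for q,z in(('small_center',27),('big_center',32)):
  for r in place_of('top',q)[:4]: print(q,np.round(r['at'],1),round(r['confidence'],2),at('top',r['at'],z))
E
```

```text
[ 529.13 -160.21  153.14] 13.7 [-0.29  0.04 -0.41]
[ 25.6 137.5] 0.87 [431.67  15.83  32.  ]
[204.7 283. ] 0.61 [ 529.82 -161.43   32.  ]
expected [ 529.69 -160.85    0.  ] [204.08 282.74]
144 227
small_center [263.5 193.3] 0.89 [448.2  170.65  27.  ]
big_center [149.1 208.4] 0.91 [641.74 144.11  32.  ]
big_center [273.5 282.3] 0.88 [428.79  22.41  32.  ]
big_center [211.8 281.1] 0.78 [531.63  22.37  32.  ]
big_center [168.7 132.2] 0.75 [610.45 273.84  32.  ]
```

View pics/m3.png

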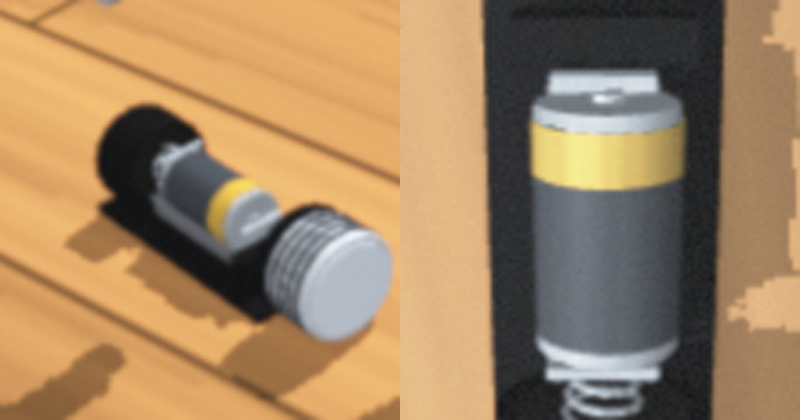

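The cell lies level in its bed, cap at the contact plate and spring plate against its flat end. Its centre matches the expected spot to within 1 mm, and the small cell hasn't moved beyond the detector's few mm of scatter.

```bash
python3 -c "
from bench import *
print(hand_in(),sense()['time'])"
```

```text
the job is handed in; nothing more can be done
the job is handed in; nothing more can be done
```

The big cell is seated in the torch, cap against the contact and held by the spring, and the job is handed in; no verdict was reported. I gripped the cell from the rest and pressed its flat end on the spring, about 15 mm in by my estimate. The cell was still about 24 mm above its seated height. I then lowered it behind the contact plate, eased it forward, let go and pulled the arm clear.

I kept the cell level while pressing the spring, rather than tilted with only the cap end up. The whole cell was above seated height at that point, so I expect check 1 to count.

- **Seating:** The last wrist measurement put the cell's centre at (529.8, −161.4), against an expected (529.7, −160.9). The picture shows it level in the bed, cap at the contact plate, with the spring plate against its flat end. I did not read the final spring travel directly.
- **Arm and time:** The gripper is open and clear, with the measured force near zero. The last move ended at 13.7 s of the 37 s allowed.
- **Small cell:** I never touched it. The top camera's two readings differ by 4 mm, which I take as detector scatter.
- **Disagreements:** The top camera's network did not report the seated cell among its best four finds, only look-alikes. The scene and top cameras disagreed by about 8–11 mm on positions, so I relied on the wrist camera.

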